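Line up the nesting dolls on the display board

TASK

Finish the row of nesting dolls on the display board: the biggest one already stands at one end, so stand the other four on the four free green felt spots in order of height, the tallest next to the biggest and the smallest farthest from it. Stand each one upright in the middle of its spot, setting it down rather than dropping it, and do not knock any doll over or shift the biggest one.

Things in the scene. Friction and masses are not known exactly. Their poses are not given: they have to be found in the camera images.
- doll_red: The tallest of the four dolls to be placed: red headscarf, blue dress, cream apron. Lacquered wooden nesting doll, loose, upright, 118 mm tall; belly 58 mm wide at a third of its height, flat base 42 mm. Grip from above across the round head: 42 mm wide at 97 mm above the base; neck 38 mm at 83 mm, shoulders widen below it. Origin: centre of underside; z up, x to the face.
- doll_green: The second tallest of the four: green headscarf, yellow dress, red apron. Lacquered wooden nesting doll, loose, upright, 96 mm tall; belly 48 mm wide at a third of its height, flat base 35 mm. Grip from above across the round head: 35 mm wide at 79 mm above the base; neck 32 mm at 67 mm, shoulders widen below it. Origin: centre of underside; z up, x to the face.
- doll_blue: The third tallest of the four: blue headscarf, red dress, cream apron. Lacquered wooden nesting doll, loose, upright, 76 mm tall; belly 39 mm wide at a third of its height, flat base 28 mm. Grip from above across the round head: 28 mm wide at 62 mm above the base; neck 26 mm at 53 mm, shoulders widen below it. Origin: centre of underside; z up, x to the face.
- doll_purple: The smallest of the four: purple headscarf, green dress, yellow apron. Lacquered wooden nesting doll, loose, upright, 58 mm tall; belly 32 mm wide at a third of its height, flat base 23 mm. Grip from above across the round head: 23 mm wide at 48 mm above the base; neck 21 mm at 41 mm, shoulders widen below it. Origin: centre of underside; z up, x to the face.
- biggest: The biggest doll of the set, already in its place at one end of the display board (either end): yellow headscarf, red dress, 146 mm tall, 72 mm wide, head 52 mm wide. Loose; leave it where it is. Origin: centre of its underside; z up.
- board: Display board: pale plank fixed on the bench, 110 mm deep (x), 500 mm long (y), 20 mm thick. Six dark-green felt spots lie flush along its centre line, 82 mm apart; the biggest doll stands on one end spot, a painted egg on a foot (80 mm tall, 48 wide, bystander) on the other; four are free. Origin: centre of underside, on the bench; z up.
- pad_1: Free round felt spot, dark green, 56 mm across, flush in the board's top, number 1 of the four from the board's +y end (+123 mm along the board's y). Which doll belongs on it depends on where the biggest doll stands. Origin: centre of the spot, at the board's top, 20 mm above the bench; axes as the board's.
- pad_2: Free round felt spot, dark green, 56 mm across, flush in the board's top, number 2 of the four from the board's +y end (+41 mm along the board's y). Which doll belongs on it depends on where the biggest doll stands. Origin: centre of the spot, at the board's top, 20 mm above the bench; axes as the board's.
- pad_3: Free round felt spot, dark green, 56 mm across, flush in the board's top, number 3 of the four from the board's +y end (-41 mm along the board's y). Which doll belongs on it depends on where the biggest doll stands. Origin: centre of the spot, at the board's top, 20 mm above the bench; axes as the board's.
- pad_4: Free round felt spot, dark green, 56 mm across, flush in the board's top, number 4 of the four from the board's +y end (-123 mm along the board's y). Which doll belongs on it depends on where the biggest doll stands. Origin: centre of the spot, at the board's top, 20 mm above the bench; axes as the board's.
Mind the look-alikes: they are no part of the job. Several things have the shape of the doll_green; the one meant has the colours described above. What is shaped like the doll_red but pink is not meant.

How it is judged:
At the end, for the whole second after the job is handed in: The four dolls stand on the four free spots in falling order of height from the biggest doll, each base centre within 13 mm of the centre of its spot and resting on the board, upright within 7 degrees, released and still; the biggest doll is upright and within 15 mm of where it stood (((horizontal distance between biggest and pad_1 below 0.12 m and horizontal distance between doll_red and pad_1 below 0.013 m and z of doll_red in the frame of pad_1 between -0.005 and 0.008 m and horizontal distance between doll_green and pad_2 below 0.013 m and z of doll_green in the frame of pad_2 between -0.005 and 0.008 m and horizontal distance between doll_blue and pad_3 below 0.013 m and z of doll_blue in the frame of pad_3 between -0.005 and 0.008 m and horizontal distance between doll_purple and pad_4 below 0.013 m and z of doll_purple in the frame of pad_4 between -0.005 and 0.008 m) or (horizontal distance between biggest and pad_4 below 0.12 m and horizontal distance between doll_red and pad_4 below 0.013 m and z of doll_red in the frame of pad_4 between -0.005 and 0.008 m and horizontal distance between doll_green and pad_3 below 0.013 m and z of doll_green in the frame of pad_3 between -0.005 and 0.008 m and horizontal distance between doll_blue and pad_2 below 0.013 m and z of doll_blue in the frame of pad_2 between -0.005 and 0.008 m and horizontal distance between doll_purple and pad_1 below 0.013 m and z of doll_purple in the frame of pad_1 between -0.005 and 0.008 m)) and angle between each of doll_red, doll_green, doll_blue, doll_purple, biggest's own z axis and vertical below 0.12 rad and linear speed of each of doll_red, doll_green, doll_blue, doll_purple below 0.02 m/s and contact force between each of doll_red, doll_green, doll_blue, doll_purple and the fingers below 0.05 N and distance of biggest from where it was at the start of the episode below 0.015 m); the robot touches nothing.
It fails at once if a doll is knocked over (leans by more than 40 degrees) (angle between any of doll_red, doll_green, doll_blue, doll_purple, biggest's own z axis and vertical above 0.7 rad).
It fails at once if the biggest doll is shifted by more than 15 mm (distance of biggest from where it was at the start of the episode above 0.015 m).
It fails at once if a doll is dropped: let go while its base is more than 12 mm above the top of the board ((z of doll_red in the frame of board above 0.032 m and contact force between doll_red and the fingers below 0.01 N) or (z of doll_green in the frame of board above 0.032 m and contact force between doll_green and the fingers below 0.01 N) or (z of doll_blue in the frame of board above 0.032 m and contact force between doll_blue and the fingers below 0.01 N) or (z of doll_purple in the frame of board above 0.032 m and contact force between doll_purple and the fingers below 0.01 N)).
It also fails if it takes over 115 s, if anything falls off the work surface, if the arm or the gripper's body presses on something with over 40 N, if the wrist force passes 120 N, or if a joint passes its speed limit or range.

ROBOT

A 7-joint arm with a two-finger parallel gripper is mounted at the origin on the work surface. World frame = base frame: x ahead of the robot, y to its left, z up, the work surface at z = 0. Lengths are in m, angles in rad, forces in N, time in s.
With the tool pointing down it reaches from about 0.425 to 0.875 m from the base axis. Payload 4.7 kg.
Tool frame: the origin (TCP) lies at the very end of the fingers, on their centre line; the grasp point (between the pads) lies 19 mm behind it (grip_point_offset is the distance from the TCP to the grasp point, in m); x points along the fingers, z is the direction in which the jaws open and shut, and the axes are right-handed (so a half turn about x gives the same grasp; the last joint's range is limited). The gripper opens to 87 mm and grips with 3 to 60 N. Pads are 19 mm wide; open, the fingers measure 117 mm over their backs; the gripper's body (75 mm by 190 mm) begins 51 mm behind the grasp point.
Start: joints at [-1.269, 0.321, -0.07, 1.45, 0.023, 1.371, -0.057], TCP at [0.185, 0.623, 0.223] pointing down, gripper open.
Joint ranges: [-2.86, 2.86], [-0.3, 2.09], [-1.38, 1.24], [0.06, 2.45], [-1.56, 4.7], [0.09, 2.05], [-2.69, 2.69]. Speed limits (rad/s): [2.57, 2.57, 3.14, 3.14, 3.14, 3.14, 3.14].

INTERFACE

Orientations are given as a rotation vector (axis times angle).
In Python, from bench import get_state, get_image, calibration, close_job, grip_point_offset gives the robot as it stands.
- The arm moves only by the tool play_rows, never from a script. Its argument "targets" is a list of rows, each an object with "claw": the closure, from 0 (fully open) to 1 (shut); "linear": the shift along the tool's x, y, z as a fraction of full scale, a list of three; "rotation": the turn, a rotation vector about the tool's x, y, z as a fraction of full scale, a list of three. In form: [{"claw": claw, "linear": [x, y, z], "rotation": [wx, wy, wz]}, ...]. A call has 1 to 10 rows; each row shifts and turns the pose as measured when the row begins, along the tool's axes as they then stand; what a row does not reach is not made up. Full scale, the value 1, is 2.5 cm for a shift and 90 degrees for a turn. A row lasts 1/12 s, in which the tool goes at most 41.7 mm and 7.16 degrees, less where a joint would pass 70% of its speed; a pose out of reach is approached as far as the arm can. A call with a number of a shift or a turn outside -1 to 1 is refused whole. A call with a gripper value outside its range is refused whole. The fingers move at their own pace and stop on an object; "newtons" is the grip in N (left out, the last holds). Time passes only in rows, so rows that do not move let the fingers close. It gives the time, the measured TCP pose, the force and the opening at its end, in the units of the state.
- get_state(): the state, without advancing time (a new reading comes with each control period).
- get_image(name): name is "scene" or "side" or "wrist"; returns the picture (480x640x3 uint8, blue, green, red); there is no depth.
- calibration(name): a dict with "fx", "fy", "cx", "cy" (pixels), "rvec" (rotation vector, rad) and "tvec" (3), from world to camera coordinates, as OpenCV has them; the wrist camera has in their place "hand_eye" (4x4, takes a point from camera to tool coordinates, whose origin is the TCP and whose axes are the tool frame's). Camera axes: x right, y down, z forward; pixel columns grow to the right and rows downward; lengths in m; the calibration is good to about 2 mm. A picture is of the moment at which its call begins: read the wrist's pose just before it. calibration takes no time and is no camera call.
- close_job(): hands the job in, once; it reports no verdict.
The state is a dict: "time": time; "joint_positions": joint angles; "qd": joint speeds; "joint_torque": joint torques, N m; "position": TCP position; "tool_rot": TCP orientation; "ft_force": force on the tool from outside, world axes, zero at the start; "torque": the same for the moment, N m; "grip_width": opening from 0.0 (shut) to 1.0 (fully open).
Only numpy, scipy, OpenCV 4.12 (cv2) and the standard library are available. Lean on these libraries where they do the work, as an engineer would, in place of code of your own. Each camera call takes 0.05 s, during which the arm holds its last target. There are 200 camera calls.

## Working session

There is one attempt and no reset: what is moved stays moved. The work goes in short steps, Python scripts to look and compute and a tool call to move; the robot and the scene stay as the last step left them, time stands still between calls to the robot, and variables do not carry over. Pictures are saved under pics/ and viewed, about 12 in all and at most 16, crops included, and the job is handed in when it is done.

Besides the shell and the picture viewer there is one more tool, called after "Request:" as a command line: name --argument value ..., lists and objects as JSON in quotes. play_rows: Moves the arm, as the interface text tells. Shift numbers are shares of 2.5 cm and turn numbers shares of 90 degrees, none past 1 either way. Its arguments: {"type":"object","properties":{"targets":{"type":"array"},"newtons":{"type":"number"}},"required":["targets"]}

```bash
mkdir -p pics; ls
python3 - <<'E'
from bench import *
import cv2,numpy as np
for n in("scene","side","wrist"):
    cv2.imwrite(f"pics/{n}0.png",get_image(n)); print(n,calibration(n))
s=get_state();print(s)
print(grip_point_offset if not callable(grip_point_offset) else grip_point_offset())
E
```

```text
pics
scene {'fx': 574.5295553458848, 'fy': 574.5295553458848, 'cx': 325.00787948471685, 'cy': 245.82203540720482, 'rvec': array([ 2.08107214,  1.45657287, -0.53259629]), 'tvec': array([-0.19637029, -0.342582  ,  1.48720328])}
side {'fx': 606.5876125691035, 'fy': 606.5876125691035, 'cx': 323.9579411537675, 'cy': 242.33920931850935, 'rvec': array([ 0.30572519, -2.7853685 ,  1.20711309]), 'tvec': array([0.52124813, 0.10800393, 1.10838718])}
wrist {'fx': 359.78229822428864, 'fy': 359.78229822428864, 'cx': 326.0412561143294, 'cy': 241.70166147284826, 'hand_eye': array([[-1.39112418e-03, -2.41331429e-01,  9.70441758e-01,
        -1.62166126e-01],
       [-1.02969148e-04, -9.70442658e-01, -2.41331800e-01,
         6.57860430e-02],
       [ 9.99999027e-01, -4.35648064e-04,  1.32515656e-03,
         4.47183564e-05],
       [ 0.00000000e+00,  0.00000000e+00,  0.00000000e+00,
         1.00000000e+00]])}
{'time': 0.15, 'joint_positions': array([-1.26887439,  0.3216626 , -0.07009483,  1.4513482 ,  0.02265721,
        1.37080449, -0.05686857]), 'qd': array([-0.00073544, -0.00218826,  0.00093865, -0.00151397,  0.00111952,
       -0.00080367, -0.00036307]), 'joint_torque': array([-5.44374666e-05, -4.91794074e+01, -4.04523388e-01, -3.12876141e+01,
       -6.38165837e-02,  4.04622057e-02,  1.29771997e-04]), 'position': array([0.18445665, 0.62286306, 0.22172983]), 'tool_rot': array([-0.99562015,  1.33278291,  0.99401494]), 'ft_force': array([-1.22242258, -0.24626392,  0.35946384]), 'torque': array([-0.06563402,  0.03914802, -0.03550538]), 'grip_width': 0.9981906357252945}
0.0187
```

View pics/scene0.png

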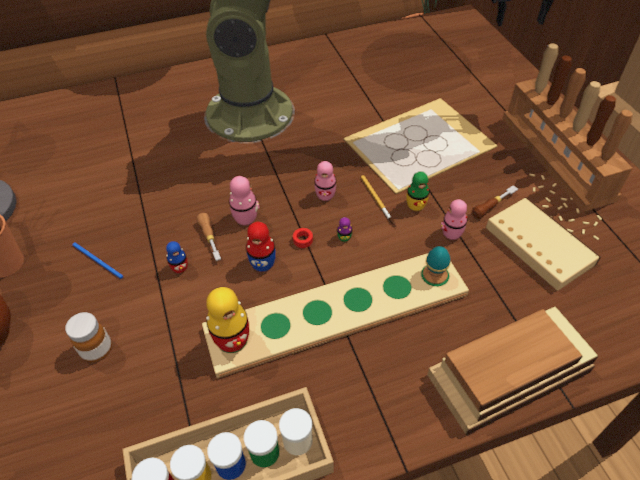

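View pics/side0.png

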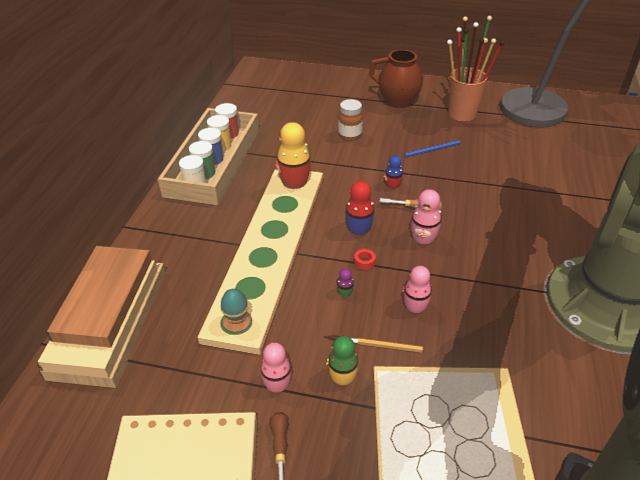

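Scene view: the four dolls wanted are red-scarf/blue-dress at (260,246), green-scarf/yellow at (419,190), blue-scarf/red at (177,257) and purple-scarf/green at (345,230). The look-alikes are pink, at (242,200), (325,181) and (455,219), so they don't fit. The biggest stands at (228,318), and the egg at the other end at (437,265). I'll measure these and confirm in one crop.

```bash
cat > h.py <<'E'
from bench import *
import cv2,numpy as np
from scipy.spatial.transform import Rotation as R
def cam(n,s=None):
    c=calibration(n); K=np.array([[c['fx'],0,c['cx']],[0,c['fy'],c['cy']],[0,0,1.]])
    if n=='wrist':
        T=np.eye(4);T[:3,:3]=R.from_rotvec(s['tool_rot']).as_matrix();T[:3,3]=s['position']
        M=T@c['hand_eye'];return K,M[:3,:3],M[:3,3]
    r=cv2.Rodrigues(c['rvec'])[0]; return K,r.T,-r.T@c['tvec']
def cast(C,uv,z):
    K,Rm,o=C; d=Rm@np.linalg.solve(K,[uv[0],uv[1],1.]); return o+d*(z-o[2])/d[2]
def proj(C,p):
    K,Rm,o=C; q=K@(Rm.T@(np.array(p)-o)); return q[:2]/q[2],q[2]
HUE=dict(red=[(0,8),(172,180)],green=[(45,80)],blue=[(105,122)],purple=[(128,160)],yellow=[(20,32)],pad=[(60,90)])
def mask(im,c,smin=110,vmin=35):
    h=cv2.cvtColor(im,cv2.COLOR_BGR2HSV); m=np.zeros(im.shape[:2],np.uint8)
    for a,b in HUE[c]: m|=cv2.inRange(h,(a,smin,vmin),(b,255,255))
    return m
def blob(m,near):
    n,l,st,ce=cv2.connectedComponentsWithStats(m)
    k=[i for i in range(1,n) if st[i,4]>25]
    i=min(k,key=lambda i:np.hypot(*(ce[i]-near))); b=(l==i).astype(np.uint8)
    c=max(cv2.findContours(b,0,1)[0],key=cv2.contourArea); return c,ce[i]
HEAD=dict(red=(.097,.021),green=(.079,.0175),blue=(.062,.014),purple=(.048,.0115),yellow=(.12+.02,.026))
E
python3 - <<'E'
from h import *
near=dict(scene=dict(red=(259,235),green=(420,182),blue=(175,250),purple=(345,225),yellow=(223,303)),
 side=dict(red=(361,192),green=(344,348),blue=(396,162),purple=(346,275),yellow=(292,137)))
pads=dict(scene=[(276,326),(317,313),(358,299),(397,287)],side=[(285,204),(274,229),(263,257),(250,288)])
tiles=[]
for n in near:
    im=cv2.imread(f'pics/{n}0.png');C=cam(n);dr=im.copy()
    for d,p in near[n].items():
        c,ce=blob(mask(im,d),p);(u,v),r=cv2.minEnclosingCircle(c);z,rr=HEAD[d]
        P=cast(C,(u,v),z);print(n,d,(round(u),round(v)),'r',round(r,1),'exp',round(C[0][0,0]*rr/proj(C,P)[1],1),P.round(4))
        cv2.circle(dr,(round(u),round(v)),round(r),(255,255,255),1)
    pp=[]
    for p in pads[n]:
        c,ce=blob(mask(im,'pad'),p);(e,_,_)=cv2.fitEllipse(c);P=cast(C,e,.02);pp.append(P[:2]);print(n,'pad',P.round(4))
    im=dr
    tiles.append(cv2.resize(im[150:370,150:480] if n=='scene' else im[100:400,200:470],(400,267) if n=='scene' else (400,444)))
cv2.imwrite('pics/crop.png',np.vstack(tiles)[:600] if 0 else cv2.resize(np.vstack(tiles),(340,600)))
big=cv2.resize(cv2.imread('pics/scene0.png')[150:370,150:480],(800,533));cv2.imwrite('pics/crop.png',cv2.resize(np.hstack([cv2.resize(tiles[0],(400,300)),cv2.resize(tiles[1],(400,300))]),(800,300)))
s=get_state();print(R.from_rotvec(s['tool_rot']).as_matrix().round(3),s['position'])
E
```

```text
scene red (248, 226) r 35.4 exp 10.8 [ 0.4586 -0.1124  0.097 ]
scene green (418, 185) r 13.1 exp 8.3 [0.4572 0.254  0.079 ]
scene blue (174, 252) r 11.2 exp 7.2 [ 0.4444 -0.2622  0.062 ]
scene purple (344, 226) r 8.2 exp 5.6 [0.4846 0.0775 0.048 ]
scene yellow (224, 312) r 24.9 exp 15.9 [ 0.6642 -0.2031  0.14  ]
scene pad [ 0.6456 -0.1208  0.02  ]
scene pad [ 0.6451 -0.0387  0.02  ]
scene pad [0.6444 0.0434 0.02  ]
scene pad [0.6437 0.1256 0.02  ]
side red (361, 199) r 18.7 exp 10.8 [ 0.4777 -0.0775  0.097 ]
side green (343, 346) r 10.8 exp 11.3 [0.445  0.2635 0.079 ]
side blue (394, 166) r 10.2 exp 6.5 [ 0.4337 -0.2468  0.062 ]
side purple (345, 278) r 9.2 exp 6.4 [0.4754 0.0907 0.048 ]
side yellow (292, 132) r 10.3 exp 12.4 [ 0.6499 -0.2133  0.14  ]
side pad [0.452 0.214 0.02 ]
side pad [0.452 0.214 0.02 ]
side pad [0.452 0.214 0.02 ]
side pad [0.452 0.214 0.02 ]
[[-0.    -0.959  0.284]
 [-0.001  0.284  0.959]
 [-1.    -0.    -0.001]] [0.18445665 0.62286306 0.22172983]
```

View pics/crop.png

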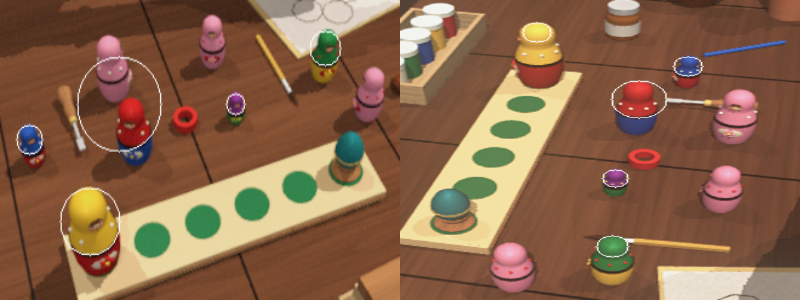

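```bash
cat >> h.py <<'E'
HUE['red']=[(0,6),(177,180)]
def head(C,im,d,near,zb=0.,smin=130):
    """ray through the head centre: known-radius circle tangent to the top of the scarf blob"""
    c,_=blob(cv2.morphologyEx(mask(im,d,smin),cv2.MORPH_OPEN,np.ones((3,3))),near)
    z,rr=HEAD[d]; z+=zb; b=np.zeros(im.shape[:2],np.uint8); cv2.drawContours(b,[c],-1,1,-1)
    q=np.argwhere(b)[:,::-1].astype(float); P=cast(C,q.mean(0),z)
    for _ in range(3):
        a,dep=proj(C,P); e,_=proj(C,P+[0,0,-.02]); dn=(e-a)/np.linalg.norm(e-a); sd=np.array([-dn[1],dn[0]])
        r=C[0][0,0]*rr/dep; h=q@dn; w=q@sd; t=h.min()-.5; k=h<t+1.3*r
        ctr=dn*(t+r)+sd*(w[k].min()+w[k].max())/2; P=cast(C,ctr,z)
    return P,ctr,r,(w[k].max()-w[k].min()+1)/2
E
python3 - <<'E'
from h import *
near=dict(scene=dict(red=(259,235),green=(420,182),blue=(175,250),purple=(345,225),yellow=(223,303)),
 side=dict(red=(361,192),green=(344,348),blue=(396,162),purple=(346,275),yellow=(292,137)))
for n in near:
    im=cv2.imread(f'pics/{n}0.png');C=cam(n)
    for d,p in near[n].items():
        P,c,r,w=head(C,im,d,p);print(n,d,P.round(4),c.round(),'r',r.round(1),'meas',w.round(1))
    if n=='side':
        h=cv2.cvtColor(im,cv2.COLOR_BGR2HSV)
        for p in [(285,204),(274,229),(263,257),(250,288)]:
            print(h[p[1],p[0]]); m=cv2.inRange(h,(50,70,30),(100,255,255));c,_=blob(m,p);print(cast(C,cv2.fitEllipse(c)[0],.02).round(4))
E
```

```text
scene red [ 0.4791 -0.0996  0.097 ] [258. 231.] r 10.9 meas 11.0
scene green [0.4444 0.2634 0.079 ] [420. 180.] r 8.3 meas 7.7
scene blue [ 0.4325 -0.2627  0.062 ] [173. 248.] r 7.1 meas 6.8
scene purple [0.4777 0.0804 0.048 ] [344. 223.] r 5.6 meas 5.0
scene yellow [ 0.6448 -0.2027  0.14  ] [222. 302.] r 15.7 meas 16.0
side red [ 0.4836 -0.1004  0.097 ] [360. 191.] r 10.7 meas 10.6Traceback (most recent call last):
  File "<stdin>", line 7, in <module>
  File "h.py", line 28, in head
    c,_=blob(cv2.morphologyEx(mask(im,d,smin),cv2.MORPH_OPEN,np.ones((3,3))),near)
        ~~~~^^^^^^^^^^^^^^^^^^^^^^^^^^^^^^^^^^^^^^^^^^^^^^^^^^^^^^^^^^^^^^^^^^^^^^
  File "h.py", line 22, in blob
    i=min(k,key=lambda i:np.hypot(*(ce[i]-near))); b=(l==i).astype(np.uint8)
ValueError: min() iterable argument is empty
```

Run:
```python
from h import *
near=dict(red=(361,192),green=(344,348),blue=(396,162),purple=(346,275),yellow=(292,137))
im=cv2.imread(f'pics/side0.png');C=cam('side');h=cv2.cvtColor(im,cv2.COLOR_BGR2HSV)
for d,p in near.items():
    for sm in (70,100):
      try: P,c,r,w=head(C,im,d,p,smin=sm);print(d,sm,P.round(4),c.round(),'r',r.round(1),'meas',w.round(1))
      except ValueError as e: print(d,sm,h[p[1],p[0]])
for p in [(285,204),(274,229),(263,257),(250,288)]:
    m=cv2.inRange(h,(50,70,30),(100,255,255));c,_=blob(m,p);print(h[p[1],p[0]],cast(C,cv2.fitEllipse(c)[0],.02).round(4))
```

```text
red 70 [ 0.4836 -0.1004  0.097 ] [360. 191.] r 10.7 meas 10.6
red 100 [ 0.4836 -0.1004  0.097 ] [360. 191.] r 10.7 meas 10.6
green 70 [0.4445 0.2642 0.079 ] [343. 347.] r 11.3 meas 10.6
green 100 [0.4445 0.2642 0.079 ] [343. 347.] r 11.3 meas 10.6
blue 70 [ 0.4339 -0.2618  0.062 ] [395. 162.] r 6.4 meas 5.8
blue 100 [ 0.434  -0.2618  0.062 ] [395. 162.] r 6.4 meas 5.7
purple 70 [0.4766 0.0832 0.048 ] [345. 275.] r 6.4 meas 5.6
purple 100 [0.4766 0.0832 0.048 ] [345. 275.] r 6.4 meas 5.6
yellow 70 [ 0.6463 -0.2012  0.14  ] [292. 135.] r 12.5 meas 10.6
yellow 100 [ 0.6463 -0.2012  0.14  ] [292. 135.] r 12.5 meas 10.6
[ 54  99 132] [ 0.6465 -0.121   0.02  ]
[ 53 100 133] [ 0.6457 -0.0388  0.02  ]
[ 53  98 133] [0.6453 0.0435 0.02  ]
[ 54  97 132] [0.6536 0.1442 0.02  ]
```

Identities are confirmed. In the crop, the red, green, blue and purple dolls have the right dress and scarf colours, and the three others are plain pink. The two views agree within a few mm. The biggest is at the -y end, so the spots get red y=-0.121, green -0.039, blue 0.0435 and purple 0.1256. I'll turn the jaws along world x first.

Request:
play_rows --targets '[{"claw":0.2,"linear":[0,0,0],"rotation":[0.08,0,0]},{"claw":0.2,"linear":[0,0,0],"rotation":[0.08,0,0]},{"claw":0.2,"linear":[0,0,0],"rotation":[0.08,0,0]},{"claw":0.2,"linear":[0,0,0],"rotation":[0.08,0,0]},{"claw":0.2,"linear":[0,0,0],"rotation":[0.08,0,0]},{"claw":0.2,"linear":[0,0,0],"rotation":[0.08,0,0]},{"claw":0.2,"linear":[0,0,0],"rotation":[0.08,0,0]},{"claw":0.2,"linear":[0,0,0],"rotation":[0.08,0,0]},{"claw":0.2,"linear":[0,0,0],"rotation":[0.08,0,0]},{"claw":0.2,"linear":[0,0,0],"rotation":[0.08,0,0]}]' --newtons 20

```text
time: 0.98
position: [0.1837, 0.6202, 0.2165]
tool_rot: [-0.029, 1.574, 0.013]
ft_force: [0.8, -0.2, 0.2]
grip_width: 0.8
```

Request:
play_rows --targets '[{"claw":0.35,"linear":[0,-1,0.73],"rotation":[0.0,0,0]},{"claw":0.35,"linear":[0,-1,0.73],"rotation":[0.0,0,0]},{"claw":0.35,"linear":[0,-1,0.73],"rotation":[0.0,0,0]},{"claw":0.35,"linear":[0,-1,0.73],"rotation":[0.0,0,0]},{"claw":0.35,"linear":[0,-1,0.73],"rotation":[0.0,0,0]},{"claw":0.35,"linear":[0,-1,0.73],"rotation":[0.0,0,0]},{"claw":0.35,"linear":[0,-1,0.73],"rotation":[0.0,0,0]},{"claw":0.35,"linear":[0,-1,0.73],"rotation":[0.0,0,0]},{"claw":0.35,"linear":[0,-1,0.73],"rotation":[0.0,0,0]},{"claw":0.35,"linear":[0,-1,0.73],"rotation":[0.0,0,0]}]'

```text
time: 1.82
position: [0.3702, 0.3698, 0.2124]
tool_rot: [-0.04, 1.581, 0.02]
ft_force: [0.2, 1.1, 1.1]
grip_width: 0.648
```

```bash
cat > st.py <<'E'
# usage: st.py x y z -> shift (tool axes, in full-scale units) and turn still to make, target jaws along world x, pointing down
from h import *
import sys
s=get_state();M=R.from_rotvec(s['tool_rot']);t=np.array([float(a) for a in sys.argv[1:4]])
print('t',s['time'],'pos',s['position'].round(4),'grip',round(s['grip_width'],3))
print('linear',(M.inv().apply(t-s['position'])/.025).round(2),'rot',((M.inv()*R.from_rotvec([0,np.pi/2,0])).as_rotvec()/(np.pi/2)).round(4))
E
python3 st.py .4445 .264 .13
```

```text
t 1.8167 pos [0.3702 0.3698 0.2124] grip 0.648
linear [ 3.32 -4.3   2.84] rot [ 0.0245 -0.0066  0.0083]
```

Request:
play_rows --targets '[{"claw":0.35,"linear":[0.4,-0.8,0.5],"rotation":[0.02,-0.007,0.008]},{"claw":0.35,"linear":[0.4,-0.8,0.5],"rotation":[0,0,0]},{"claw":0.35,"linear":[0.5,-0.8,0.5],"rotation":[0,0,0]},{"claw":0.35,"linear":[0.5,-0.8,0.5],"rotation":[0,0,0]},{"claw":0.35,"linear":[0.5,-0.6,0.4],"rotation":[0,0,0]},{"claw":0.35,"linear":[0.5,-0.4,0.3],"rotation":[0,0,0]},{"claw":0.35,"linear":[0.2,0,0],"rotation":[0,0,0]},{"claw":0.35,"linear":[0,0,0],"rotation":[0,0,0]}]'

```text
time: 2.48
position: [0.4463, 0.251, 0.1351]
tool_rot: [0.008, 1.567, -0.007]
ft_force: [0.4, -0.4, -1.0]
grip_width: 0.653
```

```bash
python3 st.py .4445 .264 .060
python3 - <<'E'
from h import *
s=get_state();im=get_image('wrist');C=cam('wrist',s);
p,_=proj(C,[.4445,.264,.096]);cv2.drawMarker(im,tuple(map(int,p)),(255,255,255));cv2.imwrite('pics/w1.png',im);print(p)
E
```

```text
t 2.4833 pos [0.4463 0.251  0.1351] grip 0.653
linear [ 3.    0.52 -0.09] rot [-0.0061  0.0021 -0.0003]
[322.8348648  246.65304419]
```

View pics/w1.png

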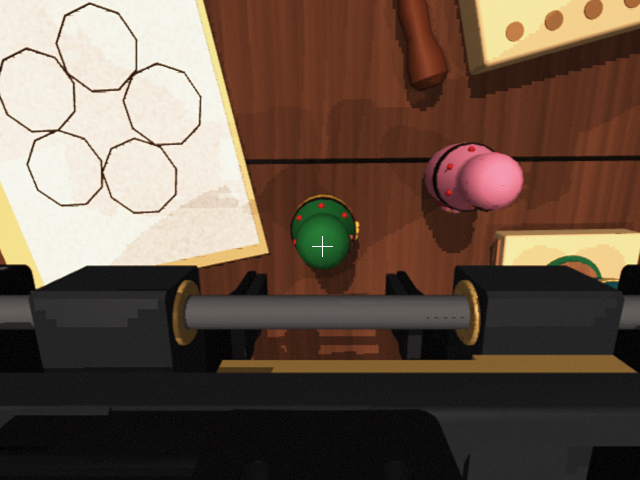

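The wrist view shows the green head at (323,241), right under the predicted marker, with the pink look-alike clear of it at (490,180). I'll descend and grip.

Request:
play_rows --targets '[{"claw":0.35,"linear":[0,0.5,-0.09],"rotation":[0,0,0]},{"claw":0.35,"linear":[0,0,0],"rotation":[0,0,0]},{"claw":0.35,"linear":[0.6,0,0],"rotation":[0,0,0]},{"claw":0.35,"linear":[0.6,0,0],"rotation":[0,0,0]},{"claw":0.35,"linear":[0.6,0,0],"rotation":[0,0,0]},{"claw":0.35,"linear":[0.6,0,0],"rotation":[0,0,0]},{"claw":0.35,"linear":[0.4,0,0],"rotation":[0,0,0]},{"claw":0.35,"linear":[0,0,0],"rotation":[0,0,0]}]'

```text
time: 3.2
position: [0.4425, 0.2812, 0.0695]
tool_rot: [0.001, 1.559, 0.018]
ft_force: [-1.0, -0.5, 0.3]
grip_width: 0.65
```

```bash
python3 st.py .4445 .264 .060
```

```text
t 3.2 pos [0.4425 0.2812 0.0695] grip 0.65
linear [ 0.37 -0.69  0.07] rot [ 0.0066  0.0072 -0.0078]
```

Request:
play_rows --targets '[{"claw":0.35,"linear":[0,-0.3,0],"rotation":[0,0,0]},{"claw":0.35,"linear":[0,0,0],"rotation":[0,0,0]},{"claw":0.35,"linear":[0,0,0],"rotation":[0,0,0]},{"claw":0.35,"linear":[0,0,0],"rotation":[0,0,0]}]'

```text
time: 3.53
position: [0.4429, 0.2757, 0.0718]
tool_rot: [0.001, 1.557, 0.022]
ft_force: [-0.3, 0.0, -0.0]
grip_width: 0.648
```

```bash
python3 st.py .4445 .264 .060;python3 -c "
from h import *
print(get_state()['qd'].round(3));C=cam('side')
im=get_image('side');cv2.imwrite('pics/s1.png',cv2.resize(im[260:460,220:500],(560,400)))"; python3 st.py .4445 .264 .060
```

```text
t 3.5333 pos [0.4429 0.2757 0.0718] grip 0.648
linear [ 0.47 -0.47  0.05] rot [ 0.0086  0.0085 -0.0091]
[-0.004 -0.012 -0.002 -0.009 -0.004  0.001 -0.003]
t 3.5833 pos [0.4431 0.2758 0.072 ] grip 0.65
linear [ 0.47 -0.48  0.04] rot [ 0.0086  0.0087 -0.0094]
```

Request:
play_rows --targets '[{"claw":0.35,"linear":[0,-0.4,0],"rotation":[0.008,0.008,-0.009]},{"claw":0.35,"linear":[0,0,0],"rotation":[0,0,0]},{"claw":0.35,"linear":[0,0,0],"rotation":[0,0,0]}]'

```text
time: 3.83
position: [0.4441, 0.2652, 0.0732]
tool_rot: [0.001, 1.569, 0.0]
ft_force: [-0.1, 0.0, 0.8]
grip_width: 0.651
```

```bash
python3 st.py .4445 .264 .060
```

```text
t 3.8333 pos [0.4441 0.2652 0.0732] grip 0.651
linear [ 0.53 -0.05  0.02] rot [-0.0005  0.0011 -0.0006]
```

Now down to grip height and close.

Request:
play_rows --targets '[{"claw":0.35,"linear":[0.3,-0.04,0],"rotation":[0,0,0]},{"claw":0.35,"linear":[0.25,0,0],"rotation":[0,0,0]},{"claw":0.35,"linear":[0,0,0],"rotation":[0,0,0]},{"claw":0.35,"linear":[0,0,0],"rotation":[0,0,0]}]'

```text
time: 4.17
position: [0.4444, 0.2637, 0.058]
tool_rot: [0.002, 1.569, -0.001]
ft_force: [-0.2, 0.6, -0.2]
grip_width: 0.651
```

Request:
play_rows --targets '[{"claw":0.8,"linear":[0,0,0],"rotation":[0,0,0]},{"claw":0.8,"linear":[0,0,0],"rotation":[0,0,0]},{"claw":0.8,"linear":[0,0,0],"rotation":[0,0,0]},{"claw":0.8,"linear":[0,0,0],"rotation":[0,0,0]},{"claw":0.8,"linear":[0,0,0],"rotation":[0,0,0]}]'

```text
time: 4.58
position: [0.444, 0.2638, 0.0575]
tool_rot: [0.001, 1.57, -0.001]
ft_force: [-0.7, -0.4, -0.6]
grip_width: 0.422
```

```bash
python3 st.py .4445 .264 .060
```

```text
t 4.5833 pos [0.444  0.2638 0.0575] grip 0.422
linear [-0.1   0.01  0.02] rot [-0.0008  0.0006 -0.0001]
```

Request:
play_rows --targets '[{"claw":0.8,"linear":[0,0,0],"rotation":[0,0,0]},{"claw":0.8,"linear":[0,0,0],"rotation":[0,0,0]},{"claw":0.8,"linear":[-0.3,0,0],"rotation":[0,0,0]},{"claw":0.8,"linear":[-0.6,0,0],"rotation":[0,0,0]},{"claw":0.8,"linear":[-0.8,0,0],"rotation":[0,0,0]},{"claw":0.8,"linear":[-0.8,0,0],"rotation":[0,0,0]},{"claw":0.8,"linear":[-0.6,0,0],"rotation":[0,0,0]},{"claw":0.8,"linear":[-0.3,0,0],"rotation":[0,0,0]},{"claw":0.8,"linear":[0,0,0],"rotation":[0,0,0]}]'

```text
time: 5.33
position: [0.4429, 0.2628, 0.1476]
tool_rot: [0.0, 1.572, -0.003]
ft_force: [0.3, 0.6, -1.5]
grip_width: 0.425
```

```bash
python3 st.py .6455 -.039 .14
```

```text
t 5.3333 pos [0.4429 0.2628 0.1476] grip 0.425
linear [  0.32 -12.06   8.13] rot [-0.0012 -0.0006  0.001 ]
```

Request:
play_rows --targets '[{"claw":0.8,"linear":[0,-0.5,0.3],"rotation":[0,0,0]},{"claw":0.8,"linear":[0,-1,0.7],"rotation":[0,0,0]},{"claw":0.8,"linear":[0,-1,0.7],"rotation":[0,0,0]},{"claw":0.8,"linear":[0,-1,0.7],"rotation":[0,0,0]},{"claw":0.8,"linear":[0,-1,0.7],"rotation":[0,0,0]},{"claw":0.8,"linear":[0,-1,0.7],"rotation":[0,0,0]},{"claw":0.8,"linear":[0,-1,0.7],"rotation":[0,0,0]},{"claw":0.8,"linear":[0,-1,0.7],"rotation":[0,0,0]},{"claw":0.8,"linear":[0,-1,0.7],"rotation":[0,0,0]},{"claw":0.8,"linear":[0,-1,0.7],"rotation":[0,0,0]}]'

```text
time: 6.17
position: [0.6082, 0.0262, 0.1405]
tool_rot: [-0.013, 1.581, 0.016]
ft_force: [0.7, -0.4, -0.5]
grip_width: 0.421
```

Request:
play_rows --targets '[{"claw":0.8,"linear":[0,-0.7,0.5],"rotation":[0,0,0]},{"claw":0.8,"linear":[0,-0.4,0.3],"rotation":[0,0,0]},{"claw":0.8,"linear":[0,-0.2,0.1],"rotation":[0,0,0]},{"claw":0.8,"linear":[0,0,0],"rotation":[0,0,0]}]'

```text
time: 6.5
position: [0.6326, -0.0165, 0.1364]
tool_rot: [-0.01, 1.584, 0.002]
ft_force: [0.1, -0.7, -0.2]
grip_width: 0.417
```

```bash
python3 st.py .6455 -.039 .10
```

```text
t 6.5 pos [ 0.6326 -0.0165  0.1364] grip 0.417
linear [ 1.45 -0.9   0.53] rot [ 0.005  -0.0087  0.0032]
```

Request:
play_rows --targets '[{"claw":0.8,"linear":[0,-0.5,0.3],"rotation":[0.005,-0.009,0.003]},{"claw":0.8,"linear":[0.3,-0.3,0.2],"rotation":[0,0,0]},{"claw":0.8,"linear":[0.5,-0.1,0],"rotation":[0,0,0]},{"claw":0.8,"linear":[0.5,0,0],"rotation":[0,0,0]},{"claw":0.8,"linear":[0.2,0,0],"rotation":[0,0,0]},{"claw":0.8,"linear":[0,0,0],"rotation":[0,0,0]},{"claw":0.8,"linear":[0,0,0],"rotation":[0,0,0]}]'

```text
time: 7.08
position: [0.6432, -0.0337, 0.0924]
tool_rot: [-0.001, 1.574, 0.009]
ft_force: [-0.3, 0.0, -0.8]
grip_width: 0.422
```

```bash
python3 st.py .6455 -.039 .0785
```

```text
t 7.0833 pos [ 0.6432 -0.0337  0.0924] grip 0.422
linear [ 0.56 -0.22  0.09] rot [ 0.0042 -0.0022 -0.003 ]
```

Request:
play_rows --targets '[{"claw":0.8,"linear":[0,-0.22,0.09],"rotation":[0.004,-0.002,-0.003]},{"claw":0.8,"linear":[0.2,0,0],"rotation":[0,0,0]},{"claw":0.8,"linear":[0.2,0,0],"rotation":[0,0,0]},{"claw":0.8,"linear":[0,0,0],"rotation":[0,0,0]},{"claw":0.8,"linear":[0,0,0],"rotation":[0,0,0]}]'

```text
time: 7.5
position: [0.6461, -0.038, 0.0821]
tool_rot: [-0.001, 1.57, 0.002]
ft_force: [-0.4, -0.7, -0.9]
grip_width: 0.424
```

```bash
python3 st.py .6455 -.039 .0785
python3 - <<'E'
from h import *
im=get_image('side');print(get_state()['ft_force']);
a=cv2.resize(im[120:320,180:360],(540,600));cv2.imwrite('pics/s2.png',a)
E
```

```text
t 7.5 pos [ 0.6461 -0.038   0.0821] grip 0.424
linear [ 0.14 -0.04 -0.02] rot [ 0.0012  0.0008 -0.0003]
[ 0.07678494  0.72037853 -1.08011872]
```

View pics/s2.png

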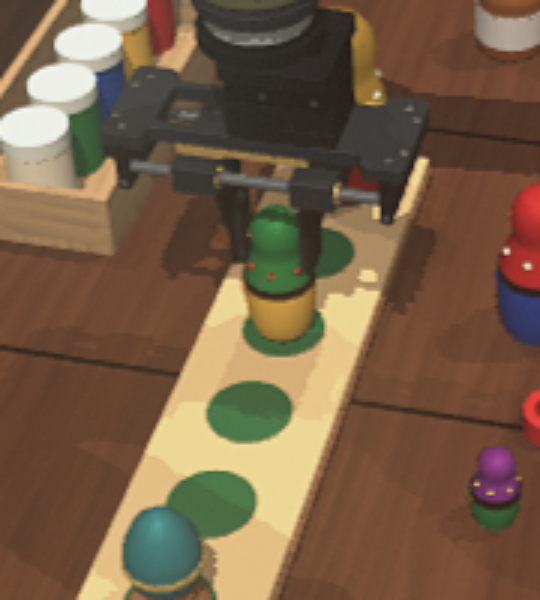

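The doll hangs upright over its spot, a few mm above the board. I'll lower it until contact.

Request:
play_rows --targets '[{"claw":0.8,"linear":[0.1,0,0],"rotation":[0,0,0]},{"claw":0.8,"linear":[0.1,0,0],"rotation":[0,0,0]},{"claw":0.8,"linear":[0,0,0],"rotation":[0,0,0]}]'

```text
time: 7.8
position: [0.6467, -0.0378, 0.0774]
tool_rot: [-0.001, 1.568, 0.002]
ft_force: [0.4, 0.3, -1.6]
grip_width: 0.422
```

Request:
play_rows --targets '[{"claw":0.8,"linear":[0.04,0,0],"rotation":[0,0,0]},{"claw":0.8,"linear":[0,0,0],"rotation":[0,0,0]},{"claw":0.3,"linear":[0,0,0],"rotation":[0,0,0]},{"claw":0.3,"linear":[0,0,0],"rotation":[0,0,0]},{"claw":0.3,"linear":[0,0,0],"rotation":[0,0,0]},{"claw":0.3,"linear":[0,0,0],"rotation":[0,0,0]}]'

```text
time: 8.3
position: [0.6475, -0.0377, 0.0775]
tool_rot: [-0.001, 1.566, 0.003]
ft_force: [-0.0, 0.3, -0.5]
grip_width: 0.634
```

Request:
play_rows --targets '[{"claw":0.3,"linear":[-0.3,0,0],"rotation":[0,0,0]},{"claw":0.3,"linear":[-0.8,0,0],"rotation":[0,0,0]},{"claw":0.3,"linear":[-1,0,0],"rotation":[0,0,0]},{"claw":0.3,"linear":[-1,0,0],"rotation":[0,0,0]},{"claw":0.3,"linear":[-0.5,0,0],"rotation":[0,0,0]},{"claw":0.3,"linear":[0,0,0],"rotation":[0,0,0]}]'

```text
time: 8.8
position: [0.6457, -0.0382, 0.1711]
tool_rot: [-0.001, 1.57, 0.001]
ft_force: [-0.1, -0.5, -0.1]
grip_width: 0.699
```

```bash
python3 st.py .477 .082 .12
```

```text
t 8.8 pos [ 0.6457 -0.0382  0.1711] grip 0.699
linear [ 2.04  4.82 -6.74] rot [ 0.0009  0.0003 -0.0002]
```

Request:
play_rows --targets '[{"claw":0.3,"linear":[0,-0.2,-0.4],"rotation":[0,0,0]},{"claw":0.3,"linear":[0,-0.4,-1],"rotation":[0,0,0]},{"claw":0.3,"linear":[0,-0.4,-1],"rotation":[0,0,0]},{"claw":0.3,"linear":[0,-0.4,-1],"rotation":[0,0,0]},{"claw":0.3,"linear":[0,-0.4,-1],"rotation":[0,0,0]},{"claw":0.3,"linear":[0,-0.4,-1],"rotation":[0,0,0]},{"claw":0.3,"linear":[0,-0.2,-0.6],"rotation":[0,0,0]},{"claw":0.3,"linear":[0,0,-0.2],"rotation":[0,0,0]},{"claw":0.3,"linear":[0,0,0],"rotation":[0,0,0]},{"claw":0.3,"linear":[0,0,0],"rotation":[0,0,0]}]'

```text
time: 9.63
position: [0.4731, -0.1011, 0.1582]
tool_rot: [-0.002, 1.587, 0.005]
ft_force: [-0.4, 0.3, 0.3]
grip_width: 0.7
```

```bash
python3 st.py .4815 -.100 .135
python3 - <<'E'
from h import *
s=get_state();im=get_image('wrist');C=cam('wrist',s);
p,_=proj(C,[.4815,-.1,.118]);cv2.drawMarker(im,tuple(map(int,p)),(255,255,255));cv2.imwrite('pics/w2.png',im);print(p)
im=get_image('scene');n='scene';C=cam(n);P,c,r,w=head(C,im,'green',(323,290),.02);print('green placed',P,c,r,w)
E
```

```text
t 9.6333 pos [ 0.4731 -0.1011  0.1582] grip 0.7
linear [0.92 0.04 0.35] rot [ 0.0029 -0.01   -0.0011]
[341.71644366 265.92679225]
green placed [ 0.64758096 -0.03836685  0.099     ] [316.48899253 289.24985705] 9.89429792039549 9.101687583343562
```

View pics/w2.png

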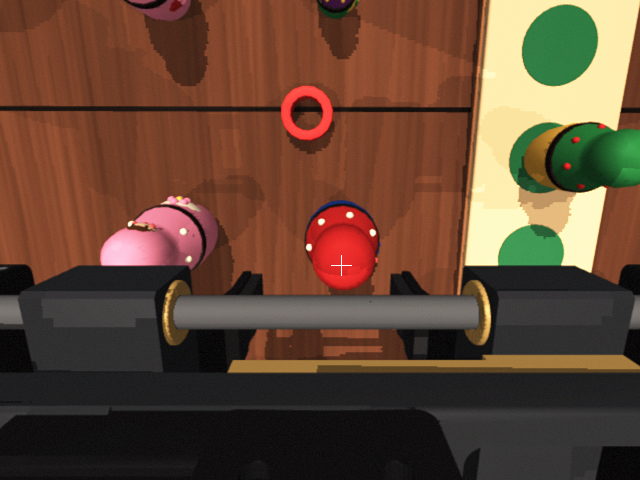

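Green stands at (0.6476, -0.0384), within 2 mm of its spot. The red head at (344,257) is under the marker, and pink at (150,250) is clear of the fingers. I'll descend.

Request:
play_rows --targets '[{"claw":0.3,"linear":[0,0.04,0.32],"rotation":[0.003,-0.01,-0.001]},{"claw":0.3,"linear":[0,0,0],"rotation":[0,0,0]},{"claw":0.3,"linear":[0.4,0,0],"rotation":[0,0,0]},{"claw":0.3,"linear":[0.6,0,0],"rotation":[0,0,0]},{"claw":0.3,"linear":[0.6,0,0],"rotation":[0,0,0]},{"claw":0.3,"linear":[0.6,0,0],"rotation":[0,0,0]},{"claw":0.3,"linear":[0.4,0,0],"rotation":[0,0,0]},{"claw":0.3,"linear":[0.2,0,0],"rotation":[0,0,0]},{"claw":0.3,"linear":[0,0,0],"rotation":[0,0,0]},{"claw":0.3,"linear":[0,0,0],"rotation":[0,0,0]}]'

```text
time: 10.57
position: [0.4881, -0.0981, 0.0818]
tool_rot: [-0.01, 1.569, -0.001]
ft_force: [-0.2, 0.0, -0.2]
grip_width: 0.699
```

```bash
python3 st.py .4815 -.100 .077
```

```text
t 10.5667 pos [ 0.4881 -0.0981  0.0818] grip 0.699
linear [ 0.19 -0.07 -0.27] rot [0.0037 0.0014 0.0045]
```

Request:
play_rows --targets '[{"claw":0.3,"linear":[0.12,-0.06,-0.22],"rotation":[0.003,0.001,0.004]},{"claw":0.3,"linear":[0.05,0,0],"rotation":[0,0,0]},{"claw":0.3,"linear":[0,0,0],"rotation":[0,0,0]},{"claw":0.8,"linear":[0,0,0],"rotation":[0,0,0]},{"claw":0.8,"linear":[0,0,0],"rotation":[0,0,0]},{"claw":0.8,"linear":[0,0,0],"rotation":[0,0,0]},{"claw":0.8,"linear":[0,0,0],"rotation":[0,0,0]},{"claw":0.8,"linear":[0,0,0],"rotation":[0,0,0]},{"claw":0.8,"linear":[0,0,0],"rotation":[0,0,0]}]'

```text
time: 11.32
position: [0.4843, -0.1, 0.0801]
tool_rot: [0.0, 1.565, 0.001]
ft_force: [-0.3, 0.1, -1.6]
grip_width: 0.464
```

Request:
play_rows --targets '[{"claw":0.8,"linear":[0,0,0],"rotation":[0,0,0]},{"claw":0.8,"linear":[0,0,0],"rotation":[0,0,0]}]'

```text
time: 11.48
position: [0.4843, -0.0999, 0.08]
tool_rot: [0.0, 1.565, 0.001]
ft_force: [0.9, -0.6, 0.0]
grip_width: 0.461
```

The opening reads about 40 mm, less than the 42 mm head width. I'll check the grip visually before lifting.

Run:
```python
from h import *
a=get_image('side');b=get_image('scene')
cv2.imwrite('pics/g2.png',np.hstack([cv2.resize(a[120:260,290:430],(400,400)),cv2.resize(b[160:300,190:330],(400,400))]))
w=get_image('wrist');s=get_state();C=cam('wrist',s)
for z,r in((.097,0),): print(proj(C,[.4843,-.1,z]))
P,c,r,wd=head(C,w,'red',(340,200),smin=120);print(P,c,r,wd)
```

```text
(array([326.81179866, 308.0771009 ]), np.float64(0.15671395096286825))
[ 0.48290529 -0.07170254  0.097     ] [323.52470278 245.15220368] 50.38884840252812 48.99793650116007
```

View pics/g2.png

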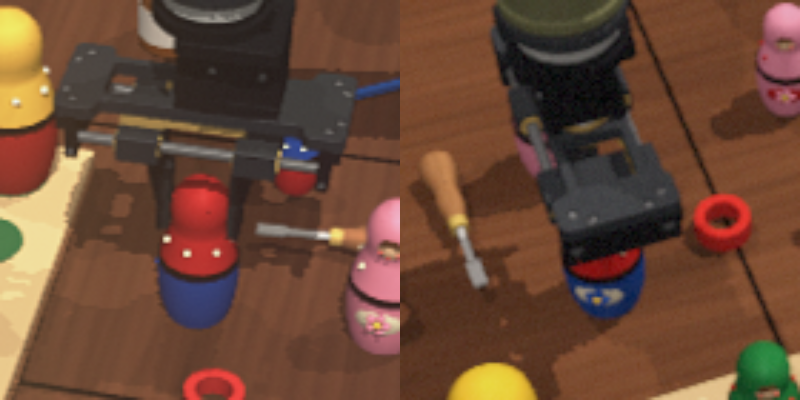

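Grip looks centred, with the doll upright. I'll firm it up and lift.

Request:
play_rows --newtons 28 --targets '[{"claw":0.8,"linear":[0,0,0],"rotation":[0,0,0]},{"claw":0.8,"linear":[-0.2,0,0],"rotation":[0,0,0]},{"claw":0.8,"linear":[-0.5,0,0],"rotation":[0,0,0]},{"claw":0.8,"linear":[-0.8,0,0],"rotation":[0,0,0]},{"claw":0.8,"linear":[-0.6,0,0],"rotation":[0,0,0]},{"claw":0.8,"linear":[-0.2,0,0],"rotation":[0,0,0]},{"claw":0.8,"linear":[0,0,0],"rotation":[0,0,0]}]'

```text
time: 12.22
position: [0.4822, -0.1001, 0.1394]
tool_rot: [0.0, 1.569, 0.0]
ft_force: [0.2, 0.3, -0.9]
grip_width: 0.46
```

```bash
python3 st.py .646 -.121 .135; python3 -c "
from h import *
a=get_image('side');P,c,r,w=head(cam('side'),a,'red',(360,175),.055);print(P,r,w)"
```

```text
t 12.2167 pos [ 0.4822 -0.1001  0.1394] grip 0.46
linear [ 0.19 -0.83  6.55] rot [-0.0001  0.0014 -0.0001]
[ 0.4832269  -0.10687454  0.152     ] 10.9937270304842 10.608833807662165
```

Request:
play_rows --targets '[{"claw":0.8,"linear":[0,-0.1,0.4],"rotation":[0,0,0]},{"claw":0.8,"linear":[0,-0.1,0.9],"rotation":[0,0,0]},{"claw":0.8,"linear":[0,-0.1,0.9],"rotation":[0,0,0]},{"claw":0.8,"linear":[0,-0.1,0.9],"rotation":[0,0,0]},{"claw":0.8,"linear":[0,-0.1,0.9],"rotation":[0,0,0]},{"claw":0.8,"linear":[0,-0.1,0.9],"rotation":[0,0,0]},{"claw":0.8,"linear":[0,-0.1,0.6],"rotation":[0,0,0]},{"claw":0.8,"linear":[0,0,0.3],"rotation":[0,0,0]},{"claw":0.8,"linear":[0,0,0],"rotation":[0,0,0]},{"claw":0.8,"linear":[0,0,0],"rotation":[0,0,0]}]'

```text
time: 13.1
position: [0.6264, -0.1161, 0.1253]
tool_rot: [0.001, 1.587, 0.003]
ft_force: [-0.2, 0.3, -0.3]
grip_width: 0.457
```

```bash
python3 st.py .646 -.121 .112
```

```text
t 13.1 pos [ 0.6264 -0.1161  0.1253] grip 0.457
linear [ 0.52 -0.2   0.79] rot [ 0.001  -0.0101 -0.0018]
```

Request:
play_rows --targets '[{"claw":0.8,"linear":[0,-0.18,0.4],"rotation":[0.001,-0.01,-0.002]},{"claw":0.8,"linear":[0,0,0.25],"rotation":[0,0,0]},{"claw":0.8,"linear":[0.1,0,0],"rotation":[0,0,0]},{"claw":0.8,"linear":[0.2,0,0],"rotation":[0,0,0]},{"claw":0.8,"linear":[0,0,0],"rotation":[0,0,0]},{"claw":0.8,"linear":[0,0,0],"rotation":[0,0,0]}]'

```text
time: 13.6
position: [0.6408, -0.1206, 0.1167]
tool_rot: [0.002, 1.571, 0.0]
ft_force: [0.0, -0.8, -1.7]
grip_width: 0.461
```

```bash
python3 st.py .646 -.121 .1005
```

```text
t 13.6 pos [ 0.6408 -0.1206  0.1167] grip 0.461
linear [ 0.65 -0.02  0.21] rot [-0.0007 -0.0003 -0.0011]
```

Request:
play_rows --targets '[{"claw":0.8,"linear":[0,0,0.2],"rotation":[0,0,0]},{"claw":0.8,"linear":[0.2,0,0],"rotation":[0,0,0]},{"claw":0.8,"linear":[0.2,0,0],"rotation":[0,0,0]},{"claw":0.8,"linear":[0.1,0,0],"rotation":[0,0,0]},{"claw":0.8,"linear":[0,0,0],"rotation":[0,0,0]},{"claw":0.8,"linear":[0,0,0],"rotation":[0,0,0]}]'

```text
time: 14.1
position: [0.6458, -0.1203, 0.1029]
tool_rot: [0.003, 1.572, 0.001]
ft_force: [-0.6, -0.3, -1.7]
grip_width: 0.458
```

```bash
python3 st.py .646 -.121 .1005;  python3 -c "
from h import *
a=get_image('side');P,c,r,w=head(cam('side'),a,'red',(290,175),.022);print(P,r,w)
cv2.imwrite('pics/s3.png',cv2.resize(a[100:300,200:380],(540,600)))"
```

```text
t 14.1 pos [ 0.6458 -0.1203  0.1029] grip 0.458
linear [ 0.09 -0.03  0.01] rot [-0.0006 -0.0005 -0.0015]
[ 0.63021372 -0.12750637  0.119     ] 10.443831488849563 18.626600332540733
```

View pics/s3.png

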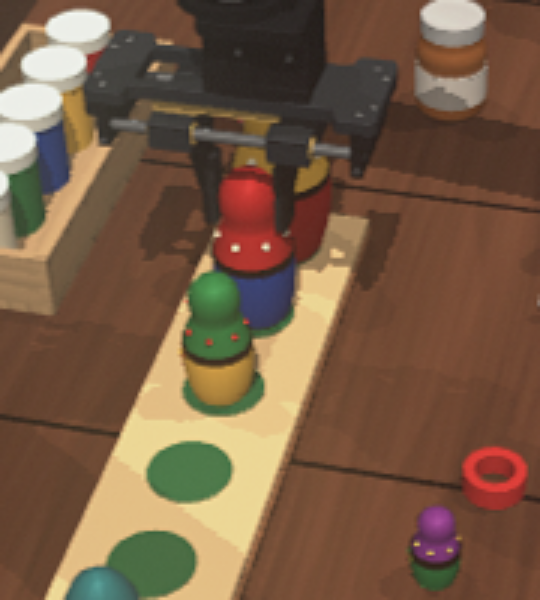

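Red hangs upright over its spot, between green and the biggest. I'll lower it and release.

Request:
play_rows --targets '[{"claw":0.8,"linear":[0.08,0,0],"rotation":[0,0,0]},{"claw":0.8,"linear":[0.03,0,0],"rotation":[0,0,0]},{"claw":0.8,"linear":[0,0,0],"rotation":[0,0,0]}]'

```text
time: 14.4
position: [0.6458, -0.1203, 0.1002]
tool_rot: [0.003, 1.571, 0.001]
ft_force: [0.6, 0.3, -0.1]
grip_width: 0.461
```

Request:
play_rows --newtons 20 --targets '[{"claw":0.25,"linear":[0,0,0],"rotation":[0,0,0]},{"claw":0.25,"linear":[0,0,0],"rotation":[0,0,0]},{"claw":0.25,"linear":[0,0,0],"rotation":[0,0,0]},{"claw":0.25,"linear":[0,0,0],"rotation":[0,0,0]},{"claw":0.25,"linear":[-0.3,0,0],"rotation":[0,0,0]},{"claw":0.25,"linear":[-0.8,0,0],"rotation":[0,0,0]},{"claw":0.25,"linear":[-1,0,0],"rotation":[0,0,0]},{"claw":0.25,"linear":[-1,0,0],"rotation":[0,0,0]},{"claw":0.25,"linear":[-0.6,0,0],"rotation":[0,0,0]},{"claw":0.3,"linear":[0,0,0],"rotation":[0,0,0]}]'

```text
time: 15.23
position: [0.6457, -0.1209, 0.199]
tool_rot: [0.003, 1.571, 0.0]
ft_force: [0.4, -0.7, -0.2]
grip_width: 0.725
```

```bash
python3 st.py .433 -.262 .12
```

```text
t 15.2333 pos [ 0.6457 -0.1209  0.199 ] grip 0.725
linear [ 3.15 -5.66 -8.5 ] rot [-0.001  -0.0002 -0.0012]
```

Request:
play_rows --targets '[{"claw":0.4,"linear":[0,-0.1,-0.4],"rotation":[0,0,0]},{"claw":0.4,"linear":[0,-0.5,-1],"rotation":[0,0,0]},{"claw":0.4,"linear":[0,-0.7,-1],"rotation":[0,0,0]},{"claw":0.4,"linear":[0,-0.8,-1],"rotation":[0,0,0]},{"claw":0.4,"linear":[0,-0.8,-1],"rotation":[0,0,0]},{"claw":0.4,"linear":[0,-0.8,-1],"rotation":[0,0,0]},{"claw":0.4,"linear":[0,-0.8,-1],"rotation":[0,0,0]},{"claw":0.4,"linear":[0.2,-0.5,-1],"rotation":[0,0,0]},{"claw":0.4,"linear":[0.4,-0.2,-0.4],"rotation":[0,0,0]},{"claw":0.4,"linear":[0.4,0,-0.2],"rotation":[0,0,0]}]'

```text
time: 16.07
position: [0.4289, -0.2534, 0.1641]
tool_rot: [0.002, 1.578, 0.009]
ft_force: [0.0, 0.0, -0.4]
grip_width: 0.603
```

Request:
play_rows --targets '[{"claw":0.4,"linear":[0.3,0,0],"rotation":[0,0,0]},{"claw":0.4,"linear":[0.2,0,0],"rotation":[0,0,0]},{"claw":0.4,"linear":[0,0,0],"rotation":[0,0,0]}]'

```text
time: 16.32
position: [0.4231, -0.2523, 0.1467]
tool_rot: [0.008, 1.584, 0.01]
ft_force: [-0.7, 0.6, 0.5]
grip_width: 0.598
```

```bash
python3 st.py .433 -.262 .042;  python3 -c "
from h import *
for n,p in (('scene',(173,248)),('side',(395,162))):
  a=get_image(n);P,c,r,w=head(cam(n),a,'blue',p,smin=90);print(P,r,w)
a=get_image('scene');print(head(cam('scene'),a,'red',(264,285),.02))
s=get_state();a=get_image('wrist');P,c,r,w=head(cam('wrist',s),a,'blue',(320,220),smin=90);print(P,c,r,w)
cv2.circle(a,tuple(c.astype(int)),int(r),(255,255,255),1);cv2.imwrite('pics/w3.png',a)
"
```

```text
t 16.3167 pos [ 0.4231 -0.2523  0.1467] grip 0.598
linear [ 4.18 -0.44  0.45] rot [ 0.0007 -0.0083 -0.0074]
[ 0.43250502 -0.26273724  0.062     ] 7.132630404493047 7.15366788030834
[ 0.43396114 -0.26211326  0.062     ] 6.420116844211502 5.756968001211135
(array([ 0.64201409, -0.11985301,  0.117     ]), array([270.46937997, 294.30206255]), np.float64(12.19959789908302), np.float64(12.399889740513018))
[ 0.43321645 -0.26305134  0.062     ] [339.22165123 262.52116586] 19.413889985811306 20.51073103176458
```

View pics/w3.png

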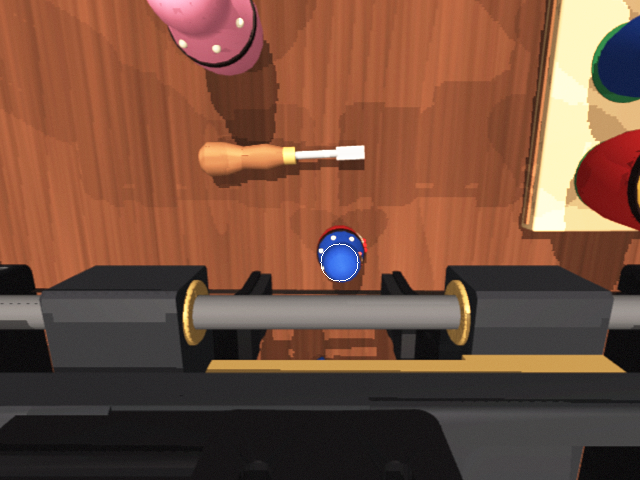

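The wrist view confirms the blue head at (339,262), at (0.433, -0.2626), and red is standing on its spot.

Request:
play_rows --targets '[{"claw":0.4,"linear":[0,-0.4,0.4],"rotation":[0.001,-0.008,-0.007]},{"claw":0.4,"linear":[0,0,0],"rotation":[0,0,0]},{"claw":0.4,"linear":[0.5,0,0],"rotation":[0,0,0]},{"claw":0.4,"linear":[0.7,0,0],"rotation":[0,0,0]},{"claw":0.4,"linear":[0.7,0,0],"rotation":[0,0,0]},{"claw":0.4,"linear":[0.5,0,0],"rotation":[0,0,0]},{"claw":0.4,"linear":[0.3,0,0],"rotation":[0,0,0]},{"claw":0.4,"linear":[0,0,0],"rotation":[0,0,0]},{"claw":0.4,"linear":[0,0,0],"rotation":[0,0,0]}]'

```text
time: 17.27
position: [0.4446, -0.2666, 0.0821]
tool_rot: [-0.012, 1.559, -0.004]
ft_force: [-1.2, 0.5, 0.5]
grip_width: 0.6
```

```bash
python3 st.py .4332 -.2626 .043
```

```text
t 17.2667 pos [ 0.4446 -0.2666  0.0821] grip 0.6
linear [ 1.56  0.18 -0.47] rot [0.0033 0.0076 0.0064]
```

Request:
play_rows --targets '[{"claw":0.4,"linear":[0,0.15,-0.4],"rotation":[0.003,0.007,0.006]},{"claw":0.4,"linear":[0,0,0],"rotation":[0,0,0]},{"claw":0.4,"linear":[0,0,0],"rotation":[0,0,0]}]'

```text
time: 17.52
position: [0.4349, -0.2633, 0.0837]
tool_rot: [-0.001, 1.569, -0.0]
ft_force: [-0.2, -0.5, -0.3]
grip_width: 0.601
```

```bash
python3 st.py .4332 -.2626 .043
```

```text
t 17.5167 pos [ 0.4349 -0.2633  0.0837] grip 0.601
linear [ 1.63  0.03 -0.07] rot [0.0001 0.0012 0.0004]
```

Request:
play_rows --targets '[{"claw":0.4,"linear":[0.3,0.02,-0.05],"rotation":[0,0,0]},{"claw":0.4,"linear":[0.5,0,0],"rotation":[0,0,0]},{"claw":0.4,"linear":[0.4,0,0],"rotation":[0,0,0]},{"claw":0.4,"linear":[0.3,0,0],"rotation":[0,0,0]},{"claw":0.4,"linear":[0,0,0],"rotation":[0,0,0]},{"claw":0.4,"linear":[0,0,0],"rotation":[0,0,0]}]'

```text
time: 18.02
position: [0.435, -0.263, 0.0454]
tool_rot: [-0.001, 1.564, -0.0]
ft_force: [0.6, -0.2, -0.6]
grip_width: 0.6
```

```bash
python3 st.py .4332 -.2626 .043
```

```text
t 18.0167 pos [ 0.435  -0.263   0.0454] grip 0.6
linear [ 0.09  0.02 -0.07] rot [0.0002 0.0045 0.0004]
```

Request:
play_rows --targets '[{"claw":0.4,"linear":[0.1,0,-0.06],"rotation":[0,0.004,0]},{"claw":0.4,"linear":[0,0,0],"rotation":[0,0,0]},{"claw":0.9,"linear":[0,0,0],"rotation":[0,0,0]},{"claw":0.9,"linear":[0,0,0],"rotation":[0,0,0]},{"claw":0.9,"linear":[0,0,0],"rotation":[0,0,0]},{"claw":0.9,"linear":[0,0,0],"rotation":[0,0,0]},{"claw":0.9,"linear":[0,0,0],"rotation":[0,0,0]},{"claw":0.9,"linear":[0,0,0],"rotation":[0,0,0]},{"claw":0.9,"linear":[0,0,0],"rotation":[0,0,0]}]'

```text
time: 18.77
position: [0.4345, -0.2635, 0.044]
tool_rot: [-0.001, 1.568, -0.001]
ft_force: [0.4, 0.1, -1.3]
grip_width: 0.339
```

Request:
play_rows --targets '[{"claw":0.9,"linear":[-0.2,0,0],"rotation":[0,0,0]},{"claw":0.9,"linear":[-0.6,0,0],"rotation":[0,0,0]},{"claw":0.9,"linear":[-1,0,0],"rotation":[0,0,0]},{"claw":0.9,"linear":[-1,0,0],"rotation":[0,0,0]},{"claw":0.9,"linear":[-1,0,0],"rotation":[0,0,0]},{"claw":0.9,"linear":[-1,0,0],"rotation":[0,0,0]},{"claw":0.9,"linear":[-0.8,0,0],"rotation":[0,0,0]},{"claw":0.9,"linear":[-0.4,0,0],"rotation":[0,0,0]},{"claw":0.9,"linear":[0,0,0],"rotation":[0,0,0]}]'

```text
time: 19.52
position: [0.4316, -0.2636, 0.2013]
tool_rot: [0.002, 1.573, -0.002]
ft_force: [0.2, 0.1, 0.0]
grip_width: 0.339
```

```bash
python3 st.py .645 .0435 .16
```

```text
t 19.5167 pos [ 0.4316 -0.2636  0.2013] grip 0.339
linear [ 1.63 12.31  8.51] rot [-0.0017 -0.0012  0.0003]
```

Request:
play_rows --targets '[{"claw":0.9,"linear":[0,0.5,0.3],"rotation":[0,0,0]},{"claw":0.9,"linear":[0,1,0.7],"rotation":[0,0,0]},{"claw":0.9,"linear":[0,1,0.7],"rotation":[0,0,0]},{"claw":0.9,"linear":[0,1,0.7],"rotation":[0,0,0]},{"claw":0.9,"linear":[0,1,0.7],"rotation":[0,0,0]},{"claw":0.9,"linear":[0,1,0.7],"rotation":[0,0,0]},{"claw":0.9,"linear":[0,1,0.7],"rotation":[0,0,0]},{"claw":0.9,"linear":[0,1,0.7],"rotation":[0,0,0]},{"claw":0.9,"linear":[0,1,0.7],"rotation":[0,0,0]},{"claw":0.9,"linear":[0,1,0.7],"rotation":[0,0,0]}]'

```text
time: 20.35
position: [0.5961, -0.0268, 0.1889]
tool_rot: [0.017, 1.586, -0.018]
ft_force: [0.7, -0.6, -0.6]
grip_width: 0.338
```

Request:
play_rows --targets '[{"claw":0.9,"linear":[0,1,0.7],"rotation":[0,0,0]},{"claw":0.9,"linear":[0,0.6,0.5],"rotation":[0,0,0]},{"claw":0.9,"linear":[0,0.3,0.2],"rotation":[0,0,0]},{"claw":0.9,"linear":[0,0,0],"rotation":[0,0,0]},{"claw":0.9,"linear":[0,0,0],"rotation":[0,0,0]}]'

```text
time: 20.77
position: [0.6323, 0.0305, 0.1779]
tool_rot: [0.008, 1.599, -0.011]
ft_force: [-0.3, -0.7, -0.2]
grip_width: 0.335
```

```bash
python3 st.py .645 .0435 .10
```

```text
t 20.7667 pos [0.6323 0.0305 0.1779] grip 0.335
linear [3.1  0.53 0.59] rot [-0.0075 -0.0177  0.0013]
```

Request:
play_rows --targets '[{"claw":0.9,"linear":[0,0.45,0.45],"rotation":[-0.007,-0.017,0.001]},{"claw":0.9,"linear":[0,0,0],"rotation":[0,0,0]},{"claw":0.9,"linear":[0.5,0,0],"rotation":[0,0,0]},{"claw":0.9,"linear":[0.7,0,0],"rotation":[0,0,0]},{"claw":0.9,"linear":[0.7,0,0],"rotation":[0,0,0]},{"claw":0.9,"linear":[0.6,0,0],"rotation":[0,0,0]},{"claw":0.9,"linear":[0.3,0,0],"rotation":[0,0,0]},{"claw":0.9,"linear":[0,0,0],"rotation":[0,0,0]},{"claw":0.9,"linear":[0,0,0],"rotation":[0,0,0]}]'

```text
time: 21.52
position: [0.6354, 0.0239, 0.1017]
tool_rot: [0.012, 1.58, -0.021]
ft_force: [0.4, -0.3, -0.8]
grip_width: 0.341
```

```bash
python3 st.py .645 .0435 .064
```

```text
t 21.5167 pos [0.6354 0.0239 0.1017] grip 0.341
linear [1.5  0.8  0.38] rot [-0.013  -0.0057  0.0036]
```

Request:
play_rows --targets '[{"claw":0.9,"linear":[0,0.45,0.2],"rotation":[-0.013,-0.006,0.003]},{"claw":0.9,"linear":[0,0.2,0.1],"rotation":[0,0,0]},{"claw":0.9,"linear":[0,0,0],"rotation":[0,0,0]},{"claw":0.9,"linear":[0,0,0],"rotation":[0,0,0]}]'

```text
time: 21.85
position: [0.6451, 0.0408, 0.1043]
tool_rot: [-0.0, 1.566, 0.001]
ft_force: [-0.2, -0.1, 0.1]
grip_width: 0.339
```

```bash
python3 st.py .645 .0435 .064
```

```text
t 21.85 pos [0.6451 0.0408 0.1043] grip 0.339
linear [ 1.61  0.11 -0.01] rot [ 0.0005  0.0033 -0.0003]
```

Request:
play_rows --targets '[{"claw":0.9,"linear":[0.1,0.1,0],"rotation":[0,0.003,0]},{"claw":0.9,"linear":[0.4,0,0],"rotation":[0,0,0]},{"claw":0.9,"linear":[0.4,0,0],"rotation":[0,0,0]},{"claw":0.9,"linear":[0.3,0,0],"rotation":[0,0,0]},{"claw":0.9,"linear":[0.1,0,0],"rotation":[0,0,0]},{"claw":0.9,"linear":[0,0,0],"rotation":[0,0,0]},{"claw":0.9,"linear":[0,0,0],"rotation":[0,0,0]}]'

```text
time: 22.43
position: [0.6453, 0.0444, 0.0683]
tool_rot: [-0.002, 1.571, 0.002]
ft_force: [0.7, -0.3, 0.2]
grip_width: 0.339
```

```bash
python3 st.py .645 .0435 .064
```

```text
t 22.4333 pos [0.6453 0.0444 0.0683] grip 0.339
linear [ 0.17 -0.04 -0.01] rot [ 0.0015 -0.     -0.0002]
```

Request:
play_rows --targets '[{"claw":0.9,"linear":[0.12,-0.03,0],"rotation":[0,0,0]},{"claw":0.9,"linear":[0.04,0,0],"rotation":[0,0,0]},{"claw":0.9,"linear":[0,0,0],"rotation":[0,0,0]},{"claw":0.9,"linear":[0,0,0],"rotation":[0,0,0]}]'

```text
time: 22.77
position: [0.6455, 0.043, 0.0641]
tool_rot: [-0.001, 1.57, 0.001]
ft_force: [-0.0, -0.1, -0.1]
grip_width: 0.339
```

Request:
play_rows --targets '[{"claw":0.4,"linear":[0,0,0],"rotation":[0,0,0]},{"claw":0.4,"linear":[0,0,0],"rotation":[0,0,0]},{"claw":0.4,"linear":[0,0,0],"rotation":[0,0,0]},{"claw":0.4,"linear":[0,0,0],"rotation":[0,0,0]},{"claw":0.4,"linear":[-0.3,0,0],"rotation":[0,0,0]},{"claw":0.4,"linear":[-0.8,0,0],"rotation":[0,0,0]},{"claw":0.4,"linear":[-1,0,0],"rotation":[0,0,0]},{"claw":0.4,"linear":[-1,0,0],"rotation":[0,0,0]},{"claw":0.4,"linear":[-0.6,0,0],"rotation":[0,0,0]},{"claw":0.4,"linear":[0,0,0],"rotation":[0,0,0]}]'

```text
time: 23.6
position: [0.6451, 0.0427, 0.1628]
tool_rot: [-0.001, 1.571, 0.001]
ft_force: [1.2, -0.2, -0.2]
grip_width: 0.604
```

```bash
python3 st.py .477 .082 .1
```

```text
t 23.6 pos [0.6451 0.0427 0.1628] grip 0.604
linear [ 2.51  1.58 -6.72] rot [ 0.0006 -0.      0.0001]
```

Request:
play_rows --targets '[{"claw":0.45,"linear":[0,0.1,-0.4],"rotation":[0,0,0]},{"claw":0.45,"linear":[0,0.3,-1],"rotation":[0,0,0]},{"claw":0.45,"linear":[0,0.3,-1],"rotation":[0,0,0]},{"claw":0.45,"linear":[0,0.3,-1],"rotation":[0,0,0]},{"claw":0.45,"linear":[0,0.3,-1],"rotation":[0,0,0]},{"claw":0.45,"linear":[0.2,0.2,-1],"rotation":[0,0,0]},{"claw":0.45,"linear":[0.4,0,-0.6],"rotation":[0,0,0]},{"claw":0.45,"linear":[0.5,0,-0.2],"rotation":[0,0,0]},{"claw":0.45,"linear":[0.4,0,0],"rotation":[0,0,0]},{"claw":0.45,"linear":[0,0,0],"rotation":[0,0,0]}]'

```text
time: 24.43
position: [0.4827, 0.0809, 0.1207]
tool_rot: [-0.002, 1.568, 0.001]
ft_force: [-0.8, 0.1, 0.2]
grip_width: 0.549
```

```bash
python3 st.py .477 .082 .03;  python3 -c "
from h import *
for n,p in (('scene',(344,223)),('side',(345,275))):
  a=get_image(n);P,c,r,w=head(cam(n),a,'purple',p,smin=90);print(n,P,r,w)
s=get_state();a=get_image('wrist');P,c,r,w=head(cam('wrist',s),a,'purple',(320,220),smin=90);print('wrist',P,c,r,w)
cv2.circle(a,tuple(c.astype(int)),int(r),(255,255,255),1);cv2.imwrite('pics/w4.png',a)
"
```

```text
t 24.4333 pos [0.4827 0.0809 0.1207] grip 0.549
linear [ 3.63  0.04 -0.24] rot [0.0012 0.0018 0.0001]
scene [0.47771536 0.08041647 0.048     ] 5.593437059160752 5.037549010488789
side [0.47655681 0.0832133  0.048     ] 6.379912398187327 5.570822171255259
wrist [0.47678449 0.0808795  0.048     ] [314.53874505 251.80273677] 16.8657811949773 19.60417681450167
```

View pics/w4.png

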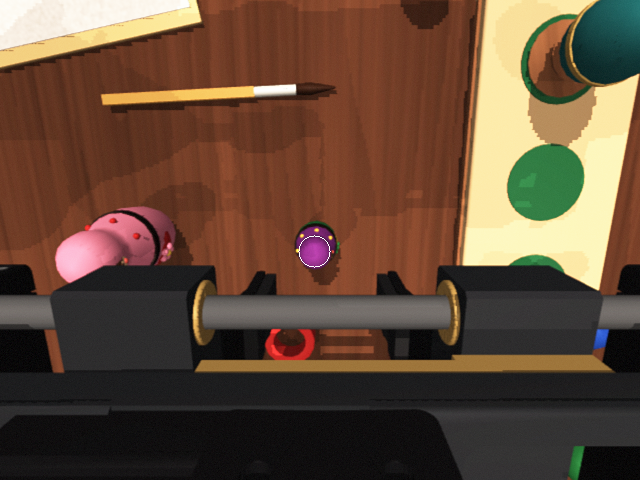

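The wrist view confirms purple at (314,252), or (0.477, 0.081). The pink doll at (95,258) would sit under the gripper body with the jaws along x, with only about 3 mm to spare. I'll turn the jaws along y for this pick, which also works for its placing.

Request:
play_rows --targets '[{"claw":0.5,"linear":[0,0,0],"rotation":[0.08,0,0]},{"claw":0.5,"linear":[0,0,0],"rotation":[0.08,0,0]},{"claw":0.5,"linear":[0,0,0],"rotation":[0.08,0,0]},{"claw":0.5,"linear":[0,0,0],"rotation":[0.08,0,0]},{"claw":0.5,"linear":[0,0,0],"rotation":[0.08,0,0]},{"claw":0.5,"linear":[0,0,0],"rotation":[0.08,0,0]},{"claw":0.5,"linear":[0,0,0],"rotation":[0.08,0,0]},{"claw":0.5,"linear":[0,0,0],"rotation":[0.08,0,0]},{"claw":0.5,"linear":[0,0,0],"rotation":[0.08,0,0]},{"claw":0.5,"linear":[0,0,0],"rotation":[0.08,0,0]}]'

```text
time: 25.42
position: [0.4984, 0.0783, 0.1301]
tool_rot: [0.98, 1.323, -0.963]
ft_force: [-0.9, 0.8, 0.7]
grip_width: 0.503
```

Request:
play_rows --targets '[{"claw":0.5,"linear":[0,0,0],"rotation":[0.07,0,0]},{"claw":0.5,"linear":[0,0,0],"rotation":[0.07,0,0]},{"claw":0.5,"linear":[0,0,0],"rotation":[0.03,0,0]},{"claw":0.5,"linear":[0,0,0],"rotation":[0,0,0]},{"claw":0.5,"linear":[0,0,0],"rotation":[0,0,0]}]'

```text
time: 25.83
position: [0.5049, 0.0769, 0.1338]
tool_rot: [1.199, 1.198, -1.171]
ft_force: [0.1, -0.6, 0.5]
grip_width: 0.498
```

```bash
sed -i "s/R.from_rotvec(\[0,np.pi\/2,0\])/R.from_rotvec([0,np.pi\/2,0])*R.from_rotvec([np.pi\/2,0,0])/" st.py; python3 st.py .477 .0812 .029
```

```text
t 25.8333 pos [0.5049 0.0769 0.1338] grip 0.498
linear [ 4.16 -1.23 -0.22] rot [ 0.0172  0.0028 -0.018 ]
```

Request:
play_rows --targets '[{"claw":0.5,"linear":[0,-0.4,-0.1],"rotation":[0.017,0.003,-0.018]},{"claw":0.5,"linear":[0.2,-0.4,-0.1],"rotation":[0,0,0]},{"claw":0.5,"linear":[0.4,-0.2,0],"rotation":[0,0,0]},{"claw":0.5,"linear":[0.6,0,0],"rotation":[0,0,0]},{"claw":0.5,"linear":[0.5,0,0],"rotation":[0,0,0]},{"claw":0.5,"linear":[0.2,0,0],"rotation":[0,0,0]},{"claw":0.5,"linear":[0,0,0],"rotation":[0,0,0]},{"claw":0.5,"linear":[0,0,0],"rotation":[0,0,0]}]'

```text
time: 26.5
position: [0.4791, 0.0816, 0.0828]
tool_rot: [1.204, 1.211, -1.2]
ft_force: [0.8, -0.0, 0.7]
grip_width: 0.502
```

```bash
python3 st.py .477 .0812 .029
```

```text
t 26.5 pos [0.4791 0.0816 0.0828] grip 0.502
linear [ 2.15 -0.09  0.01] rot [ 0.006   0.0001 -0.0024]
```

Request:
play_rows --targets '[{"claw":0.5,"linear":[0.3,-0.08,0],"rotation":[0.005,0,-0.002]},{"claw":0.5,"linear":[0.6,0,0],"rotation":[0,0,0]},{"claw":0.5,"linear":[0.5,0,0],"rotation":[0,0,0]},{"claw":0.5,"linear":[0.4,0,0],"rotation":[0,0,0]},{"claw":0.5,"linear":[0.2,0,0],"rotation":[0,0,0]},{"claw":0.5,"linear":[0,0,0],"rotation":[0,0,0]},{"claw":0.5,"linear":[0,0,0],"rotation":[0,0,0]}]'

```text
time: 27.08
position: [0.4791, 0.0823, 0.0318]
tool_rot: [1.212, 1.207, -1.203]
ft_force: [-0.4, 0.3, -0.2]
grip_width: 0.503
```

```bash
python3 st.py .477 .0812 .029
```

```text
t 27.0833 pos [0.4791 0.0823 0.0318] grip 0.503
linear [ 0.11 -0.09  0.05] rot [ 0.0008 -0.0013 -0.0036]
```

Request:
play_rows --targets '[{"claw":0.5,"linear":[0.1,-0.08,0.04],"rotation":[0,-0.001,-0.003]},{"claw":0.5,"linear":[0,0,0],"rotation":[0,0,0]},{"claw":0.95,"linear":[0,0,0],"rotation":[0,0,0]},{"claw":0.95,"linear":[0,0,0],"rotation":[0,0,0]},{"claw":0.95,"linear":[0,0,0],"rotation":[0,0,0]},{"claw":0.95,"linear":[0,0,0],"rotation":[0,0,0]},{"claw":0.95,"linear":[0,0,0],"rotation":[0,0,0]},{"claw":0.95,"linear":[0,0,0],"rotation":[0,0,0]},{"claw":0.95,"linear":[0,0,0],"rotation":[0,0,0]}]'

```text
time: 27.83
position: [0.479, 0.0819, 0.0315]
tool_rot: [1.212, 1.208, -1.204]
ft_force: [0.5, 0.3, -0.4]
grip_width: 0.293
```

Request:
play_rows --targets '[{"claw":0.95,"linear":[-0.2,0,0],"rotation":[0,0,0]},{"claw":0.95,"linear":[-0.6,0,0],"rotation":[0,0,0]},{"claw":0.95,"linear":[-1,0,0],"rotation":[0,0,0]},{"claw":0.95,"linear":[-1,0,0],"rotation":[0,0,0]},{"claw":0.95,"linear":[-1,0,0],"rotation":[0,0,0]},{"claw":0.95,"linear":[-0.6,0,0],"rotation":[0,0,0]},{"claw":0.95,"linear":[-0.2,0,0],"rotation":[0,0,0]},{"claw":0.95,"linear":[0,0,0],"rotation":[0,0,0]}]'

```text
time: 28.5
position: [0.477, 0.0805, 0.1522]
tool_rot: [1.21, 1.208, -1.208]
ft_force: [0.8, 0.1, -1.1]
grip_width: 0.291
```

```bash
python3 st.py .644 .1256 .13
```

```text
t 28.5 pos [0.477  0.0805 0.1522] grip 0.291
linear [ 0.9   6.68 -1.8 ] rot [-0.0001 -0.0003 -0.0011]
```

Request:
play_rows --targets '[{"claw":0.95,"linear":[0,0.4,-0.1],"rotation":[0,0,0]},{"claw":0.95,"linear":[0,0.8,-0.2],"rotation":[0,0,0]},{"claw":0.95,"linear":[0,1,-0.3],"rotation":[0,0,0]},{"claw":0.95,"linear":[0,1,-0.3],"rotation":[0,0,0]},{"claw":0.95,"linear":[0,1,-0.3],"rotation":[0,0,0]},{"claw":0.95,"linear":[0,1,-0.2],"rotation":[0,0,0]},{"claw":0.95,"linear":[0,0.7,-0.2],"rotation":[0,0,0]},{"claw":0.95,"linear":[0,0.3,-0.1],"rotation":[0,0,0]},{"claw":0.95,"linear":[0,0,0],"rotation":[0,0,0]},{"claw":0.95,"linear":[0,0,0],"rotation":[0,0,0]}]'

```text
time: 29.33
position: [0.6315, 0.1236, 0.1382]
tool_rot: [1.199, 1.218, -1.222]
ft_force: [-0.3, -0.4, -0.5]
grip_width: 0.288
```

```bash
python3 st.py .644 .1256 .1
```

```text
t 29.3333 pos [0.6315 0.1236 0.1382] grip 0.288
linear [ 1.52  0.53 -0.09] rot [0.0004 0.0023 0.0099]
```

Request:
play_rows --targets '[{"claw":0.95,"linear":[0,0.5,-0.08],"rotation":[0,0.002,0.01]},{"claw":0.95,"linear":[0,0,0],"rotation":[0,0,0]},{"claw":0.95,"linear":[0.3,0,0],"rotation":[0,0,0]},{"claw":0.95,"linear":[0.5,0,0],"rotation":[0,0,0]},{"claw":0.95,"linear":[0.4,0,0],"rotation":[0,0,0]},{"claw":0.95,"linear":[0.1,0,0],"rotation":[0,0,0]},{"claw":0.95,"linear":[0,0,0],"rotation":[0,0,0]},{"claw":0.95,"linear":[0,0,0],"rotation":[0,0,0]}]'

```text
time: 30.0
position: [0.6399, 0.1243, 0.1009]
tool_rot: [1.209, 1.212, -1.212]
ft_force: [0.1, 0.4, -0.3]
grip_width: 0.291
```

```bash
python3 st.py .644 .1256 .0515
```

```text
t 30.0 pos [0.6399 0.1243 0.1009] grip 0.291
linear [ 1.98  0.17 -0.05] rot [-0.0006 -0.0007  0.0022]
```

Request:
play_rows --targets '[{"claw":0.95,"linear":[0.2,0.16,-0.05],"rotation":[0,0,0.002]},{"claw":0.95,"linear":[0.5,0,0],"rotation":[0,0,0]},{"claw":0.95,"linear":[0.5,0,0],"rotation":[0,0,0]},{"claw":0.95,"linear":[0.3,0,0],"rotation":[0,0,0]},{"claw":0.95,"linear":[0.1,0,0],"rotation":[0,0,0]},{"claw":0.95,"linear":[0,0,0],"rotation":[0,0,0]},{"claw":0.95,"linear":[0,0,0],"rotation":[0,0,0]}]'

```text
time: 30.58
position: [0.6441, 0.1259, 0.056]
tool_rot: [1.21, 1.21, -1.21]
ft_force: [0.0, -0.7, 0.4]
grip_width: 0.289
```

```bash
python3 st.py .644 .1256 .0515
```

```text
t 30.5833 pos [0.6441 0.1259 0.056 ] grip 0.289
linear [ 0.18 -0.    0.01] rot [-0.0005 -0.0006  0.0004]
```

Request:
play_rows --targets '[{"claw":0.95,"linear":[0.12,0,0],"rotation":[0,0,0]},{"claw":0.95,"linear":[0.05,0,0],"rotation":[0,0,0]},{"claw":0.95,"linear":[0,0,0],"rotation":[0,0,0]},{"claw":0.95,"linear":[0,0,0],"rotation":[0,0,0]}]'

```text
time: 30.92
position: [0.6448, 0.1259, 0.0522]
tool_rot: [1.211, 1.209, -1.208]
ft_force: [0.8, -0.7, -0.7]
grip_width: 0.292
```

Request:
play_rows --targets '[{"claw":0.95,"linear":[0.03,0,0],"rotation":[0,0,0]},{"claw":0.95,"linear":[0,0,0],"rotation":[0,0,0]},{"claw":0.55,"linear":[0,0,0],"rotation":[0,0,0]},{"claw":0.55,"linear":[0,0,0],"rotation":[0,0,0]},{"claw":0.55,"linear":[0,0,0],"rotation":[0,0,0]},{"claw":0.55,"linear":[0,0,0],"rotation":[0,0,0]}]'

```text
time: 31.42
position: [0.6457, 0.1261, 0.0528]
tool_rot: [1.213, 1.208, -1.206]
ft_force: [-0.2, -0.6, 0.6]
grip_width: 0.435
```

Request:
play_rows --targets '[{"claw":0.55,"linear":[-0.3,0,0],"rotation":[0,0,0]},{"claw":0.55,"linear":[-0.8,0,0],"rotation":[0,0,0]},{"claw":0.55,"linear":[-1,0,0],"rotation":[0,0,0]},{"claw":0.55,"linear":[-1,0,0],"rotation":[0,0,0]},{"claw":0.55,"linear":[-1,0,0],"rotation":[0,0,0]},{"claw":0.55,"linear":[-1,0,0],"rotation":[0,0,0]},{"claw":0.55,"linear":[-1,0,0],"rotation":[0,0,0]},{"claw":0.55,"linear":[-0.5,-0.5,0],"rotation":[0,0,0]},{"claw":0.55,"linear":[0,-1,0],"rotation":[0,0,0]},{"claw":0.55,"linear":[0,-1,0],"rotation":[0,0,0]}]'

```text
time: 32.25
position: [0.5844, 0.1237, 0.2294]
tool_rot: [1.215, 1.201, -1.209]
ft_force: [-1.3, -0.2, 0.2]
grip_width: 0.451
```

Request:
play_rows --targets '[{"claw":0.55,"linear":[0,-1,0],"rotation":[0,0,0]},{"claw":0.55,"linear":[0,-1,0],"rotation":[0,0,0]},{"claw":0.55,"linear":[0,-0.5,0],"rotation":[0,0,0]},{"claw":0.55,"linear":[0,0,0],"rotation":[0,0,0]},{"claw":0.55,"linear":[0,0,0],"rotation":[0,0,0]},{"claw":0.55,"linear":[0,0,0],"rotation":[0,0,0]}]'

```text
time: 32.75
position: [0.5173, 0.1236, 0.2343]
tool_rot: [1.222, 1.203, -1.201]
ft_force: [0.6, -0.3, -1.3]
grip_width: 0.451
```

Run:
```python
from h import *
ims={n:get_image(n) for n in('scene','side')}
pos=dict(red=(.646,-.121),green=(.6455,-.039),blue=(.645,.0435),purple=(.644,.1256),yellow=(.6455,-.203))
for n,im in ims.items():
    C=cam(n)
    for d,p in pos.items():
        uv,_=proj(C,[*p,HEAD[d][0]+(.02 if d!='yellow' else 0)])
        P,c,r,w=head(C,im,d,uv,.02 if d!='yellow' else 0,smin=90);print(n,d,'dev mm',((P[:2]-p)*1e3).round(1),r.round(1),w.round(1))
print(get_state()['position'],get_state()['ft_force'])
cv2.imwrite('pics/end.png',np.hstack([cv2.resize(ims['scene'][230:380,190:490],(500,250)),cv2.resize(ims['side'][100:350,190:350],(160,250))]))
```

```text
scene red dev mm [-4.4  0.6] 12.2 12.7
scene green dev mm [0.2 1.3] 9.9 9.1
scene blue dev mm [-1.2  0.2] 7.7 7.1
scene purple dev mm [-0.1 -0.5] 6.1 6.0
scene yellow dev mm [-1.   0.1] 15.7 16.2
side red dev mm [-0.6  2. ] 10.5 9.3
side green dev mm [3.9 4.1] 9.1 7.1
side blue dev mm [0.6 0.3] 7.5 6.7
side purple dev mm [-1.5  3.7] 6.5 5.8
side yellow dev mm [-0.8 40.6] 12.8 4.1
[0.51771085 0.12329902 0.23400634] [-0.48682749  0.18406554  0.1858737 ]
```

View pics/end.png

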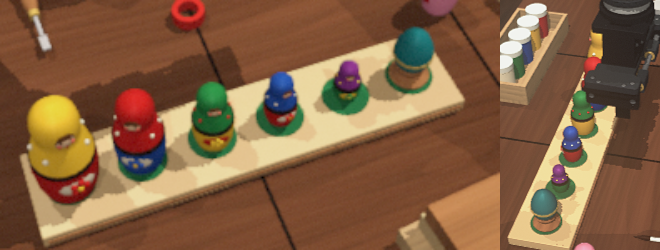

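All four stand upright in order, within about 6 mm of their spots, and the biggest is unmoved. I'll hand it in.

```bash
python3 -c "
from bench import *
print(close_job())"
```

```text
the job is handed in; nothing more can be done
None
```

The row is finished and handed in. From the biggest doll outward it now reads red, green, blue, purple, each lowered onto its spot and released. It took about 33 s of robot time, and the interface gives no verdict.

- **Placement:** in the last pictures all four dolls stand upright. Each head is within 0.5–4.5 mm of its spot centre in the scene view and 0.7–5.7 mm in the side view. The limit is 13 mm.
- **Disagreement:** the two views differ by up to about 5 mm for red, green and purple. In the side view, dolls in front partly hide the heads.
- **Biggest doll:** the scene view shows its head within about 3 mm of where it was first measured. The side reading for it (40 mm off) failed because the red doll and the gripper hid the head, so I did not use it.
- **Robot:** the gripper was open and well clear, with nothing but sensor noise on the force reading.

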